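Put the valve-tool display right and clip in its marker

ROBOT

A 7-joint arm with a two-finger parallel gripper is mounted at the origin on the work surface. World frame = base frame: x ahead of the robot, y to its left, z up, the work surface at z = 0. Lengths are in mm, angles in rad, forces in N, time in s.
With the tool pointing down it reaches from about 425 to 1025 mm from the base axis. Payload 9.4 kg.
Tool frame: the origin (TCP) lies at the very end of the fingers, on their centre line; the grasp point (between the pads) lies 19 mm behind it; z points along the fingers, y is the line along which they close (so a half turn about z gives the same grasp; the last joint's range is limited). The gripper opens to 93 mm and grips with 3 to 60 N. Pads are 15 mm wide; open, the fingers measure 128 mm over their backs; the gripper's body (75 mm by 188 mm) begins 65 mm behind the grasp point.
Start: joints at [1.07, 0.599, -0.003, 1.599, 0.002, 0.943, -0.08], TCP at [298.13, -660.865, 218.618] pointing down, gripper open.
Joint ranges: [-2.57, 2.57], [-0.35, 1.97], [-1.29, 1.29], [0.11, 2.56], [-1.05, 4.19], [0.11, 1.86], [-2.63, 2.63]. Speed limits (rad/s): [2.22, 2.22, 3.01, 3.01, 3.14, 3.14, 3.14].

INTERFACE

Orientations are given as a rotation vector (axis times angle).
In Python, from cell import manip, viewer, job gives the robot as it stands.
- The arm moves only by the shell command python3 -m creep 'ROWS' [FORCE]. ROWS is JSON, one flat list of numbers, 7 for each row, row after row: the turn, a rotation vector about the tool's x, y, z scaled (see below), then the shift along the tool's x, y, z scaled (see below), then the opening, from -1 (shut) to 1 (fully open). In form: [wx, wy, wz, dx, dy, dz, claw, wx, wy, wz, dx, dy, dz, claw, ...]. A call has 1 to 12 rows; each row shifts and turns the commanded pose from where the row before left it, along the tool's axes as they then stand; what a row does not reach is not made up. The controller multiplies each number of a shift by 20 mm and each number of a turn by 0.15 rad. A row lasts 1/8 s, in which the tool goes at most 62.5 mm and 10.7 degrees, less where a joint would pass 70% of its speed; a pose out of reach is approached as far as the arm can. A call with a number of a shift or a turn outside -1 to 1 is refused whole. A call with a gripper value outside its range is refused whole. The fingers move at their own pace and stop on an object; FORCE is the grip in N (left out, the last holds). Time passes only in rows, so rows that do not move let the fingers close. It gives the time, the measured TCP pose, the force, the opening and the grip force at its end, in the units of the state.
- manip.observe(): the state, without advancing time (a new reading comes with each control period).
- viewer.snapshot(name): name is "scene" or "top"; returns (picture, depth): 384x512x3 uint8, red, green, blue; 384x512 float32, mm along the optical axis (not along the pixel's ray), 0 where there is no reading.
- viewer.camera_info(name): a dict with "fx", "fy", "cx", "cy" (pixels), "rvec" (rotation vector, rad) and "tvec" (3), from world to camera coordinates, as OpenCV has them. Camera axes: x right, y down, z forward; pixel columns grow to the right and rows downward; lengths in mm; the calibration is good to about 2 mm. A picture is of the moment at which its call begins. camera_info takes no time and is no camera call.
- job.close_job(): hands the job in; it is judged then, once.
The state is a dict: "t": time; "joint_pos": joint angles; "joint_vel": joint speeds; "tau": joint torques, N m; "tcp_pos": TCP position; "orientation": TCP orientation; "wrist_force": force on the tool from outside, world axes, zero at the start; "torque": the same for the moment, N m; "finger_gap": finger opening in mm; "grasp_force": force on a finger pad.
Only numpy, scipy, OpenCV 4.12 (cv2) and the standard library are available. Lean on these libraries where they do the work, as an engineer would, in place of code of your own. Each camera call takes 0.05 s, during which the arm holds its last target. There are 200 camera calls.

TASK

The display has been mixed up: the chrome puller belongs in the middle of the blue pad, the brass four-way tool in the middle of the yellow pad, and the green valve stem, standing upright, in the middle of the red pad; park one of them on the cork mat on the way so that the others can change places. Last of all, take the orange marker plate from its wooden stand and press it down into the middle of the black sprung clip until it is fully home. Do not disturb the glass jar of caps.

Things in the scene. Friction and masses are not known exactly. Their poses are not given: they have to be found in the camera images.
- puller: Chrome valve stem puller lying flat, 84 mm long (x), 16 mm wide and high: a square handle with dark bands from x = -42 to +2 mm, a thin 8 mm shaft, then a 14 mm wide head with a dark notch from x = +28 to +42 mm. Origin: underside, middle of its length; x along it to the head, z up. Balances about x = -6 mm; grip the handle across y there or a little behind. 60 to 130 g. Starts on the yellow pad.
- fourway: Brass four-way valve tool lying flat: a cross of two 46 mm long, 11 mm thick round arms along its x and y, with a 17 mm hub in the middle, 13 mm high. Origin: underside of the hub, z up. Can be gripped end to end along either arm (46 mm). 50 to 100 g. Starts on the red pad.
- stem: Green rubber valve stem standing upright, 42 mm high: 26 mm wide foot flange 4 mm thick, 18 mm wide round body from 7 to 28 mm up, 8 to 10 mm wide neck above it. Origin: centre of the underside of its foot, z up. 20 to 40 g. Starts on the blue pad.
- plate: Orange plastic plate upright in a fixed light wood stand (60 x 50 mm, 26 mm high, plain slot 5 mm wide with its floor 6 mm above the table; it may lean up to 6 degrees). Thin blade 40 mm wide (x), 3 mm thick (y), z = 0 to 40 mm; 12 mm thick, 40 mm wide grip head from z = 38 to 60 mm. Origin: middle of the blade's lower edge, z up. 20 to 42 g.
- blue_pad: Fixed flat blue painted square pad, 90 x 90 mm and 8 mm high, no rim. Origin: centre of its underside; z up, x and y along its edges.
- yellow_pad: Fixed flat yellow painted square pad, 90 x 90 mm and 8 mm high, no rim. Origin: centre of its underside; z up, x and y along its edges.
- red_pad: Fixed flat red painted square pad, 90 x 90 mm and 8 mm high, no rim. Origin: centre of its underside; z up, x and y along its edges.
- cork_mat: Fixed flat brown cork square mat with a white line round its edge, 90 x 90 mm and 8 mm high, no rim, empty at the start: the free spot. Origin: centre of its underside; z up, x and y along its edges.
- clip: Fixed black sprung edge clip, base 64 x 56 mm. Two 40 mm long steel jaws along its x part sideways (y) as the blade is pressed straight down between them (5 to 15 N) to the floor 6 mm above the origin. Jaws: 1 mm gap from 6.5 to 18 mm up, flaring to a 15 mm mouth at 30 mm; ends open; they hold the plate upright. Origin: centre of the underside, z up.
- cap_jar: Glass jar full of coloured caps with a white lid, 60 mm wide and 60 mm high, loose. Origin: centre of its underside. A bystander to be left where it is.
Not all that is in view belongs to the job. Leave any pink or purple look-alike of the yellow_pad alone.

How it is judged (in metres and radians):
On the way, in this order (a step that is already met when the one before it is completed fails the run):
1. the puller, the four-way tool or the stem is set down and released on the cork mat (((horizontal distance between puller and cork_mat below 0.03 m and z of puller in the frame of cork_mat between 0.004 and 0.012 m and angle between puller's own z axis and vertical below 0.15 rad and linear speed of puller below 0.02 m/s and angular speed of puller below 0.3 rad/s and contact force between the fingers and puller below 0.1 N) or (horizontal distance between fourway and cork_mat below 0.03 m and z of fourway in the frame of cork_mat between 0.004 and 0.012 m and angle between fourway's own z axis and vertical below 0.15 rad and linear speed of fourway below 0.02 m/s and angular speed of fourway below 0.3 rad/s and contact force between the fingers and fourway below 0.1 N) or (horizontal distance between stem and cork_mat below 0.03 m and z of stem in the frame of cork_mat between 0.004 and 0.012 m and angle between stem's own z axis and vertical below 0.15 rad and linear speed of stem below 0.02 m/s and angular speed of stem below 0.3 rad/s and contact force between the fingers and stem below 0.1 N))), for 0.2 s.
2. puller on blue, four-way tool on yellow and stem upright on red, each in the middle and released (horizontal distance between puller and blue_pad below 0.015 m and z of puller in the frame of blue_pad between 0.004 and 0.012 m and angle between each of puller, fourway, stem's own z axis and vertical below 0.15 rad and linear speed of each of puller, fourway, stem below 0.02 m/s and angular speed of each of puller, fourway, stem below 0.3 rad/s and contact force between the fingers and puller below 0.1 N and horizontal distance between fourway and yellow_pad below 0.015 m and z of fourway in the frame of yellow_pad between 0.004 and 0.012 m and contact force between the fingers and fourway below 0.1 N and horizontal distance between stem and red_pad below 0.015 m and z of stem in the frame of red_pad between 0.004 and 0.012 m and contact force between the fingers and stem below 0.1 N), for 0.2 s.
3. the orange plate stands fully home in the clip and is released (z of plate in the frame of clip between 0.003 and 0.009 m and x of plate in the frame of clip between -0.012 and 0.012 m and y of plate in the frame of clip between -0.005 and 0.005 m and angle between the x axis of plate and the x axis of clip, either way round below 0.2 rad and angle between plate's own z axis and vertical below 0.15 rad and linear speed of plate below 0.02 m/s and angular speed of plate below 0.3 rad/s and contact force between the fingers and plate below 0.1 N), for 0.2 s.
At the end, for the whole second after the job is handed in: Puller on blue, four-way tool on yellow, stem on red: flat or upright, within 15 mm of the pad's middle. Plate upright in the clip, lower edge under 9 mm above the clip's underside, within 12 mm of the middle along the slot, 5 mm across, 0.2 rad in turn. All at rest and released (all of step 2 and all of step 3); the robot touches nothing.
It fails at once if the jar of caps is moved more than 20 mm or tipped (distance of cap_jar from where it was at the start of the episode above 0.02 m or angle between cap_jar's own z axis and vertical above 0.3 rad).
It also fails if it takes over 128 s, if anything falls off the work surface, if the arm or the gripper's body presses on something with over 40 N, if the wrist force passes 120 N, or if a joint passes its speed limit or range.

## Working session

There is one attempt and no reset: what is moved stays moved. The work goes in short steps, Python scripts to look and compute and a shell command to move; the robot and the scene stay as the last step left them, time stands still between calls to the robot, and variables do not carry over. Pictures are saved under pics/ and viewed, at most 14 in all, crops included, and the job is handed in when it is done.

```bash
ls; mkdir -p pics; python3 - <<'E'
from cell import manip, viewer, job
import cv2,numpy as np
np.set_printoptions(precision=4,suppress=True)
s=manip.observe(); print(s)
for n in("scene","top"):
    p,d=viewer.snapshot(n); cv2.imwrite(f"pics/{n}0.png",p[:,:,::-1]); np.save(f"pics/{n}0.npy",d)
    print(n,viewer.camera_info(n))
E
```

```text
pics
{'t': 0.0, 'joint_pos': array([ 1.0703,  0.6001, -0.0025,  1.6001,  0.0018,  0.9429, -0.0798]), 'joint_vel': array([-0.0008,  0.0006,  0.    , -0.0009,  0.0005,  0.0002, -0.0007]), 'tau': array([  0.    , -76.5061,   1.4973, -25.2346,  -0.0524,   0.017 ,
         0.0002]), 'tcp_pos': array([ 297.9266, -660.4425,  217.7756]), 'orientation': array([-3.0699, -0.6605,  0.0007]), 'wrist_force': array([-0.0282, -0.6507, -0.4731]), 'torque': array([-0.0504,  0.0215, -0.0665]), 'grasp_force': 0.0, 'finger_gap': 92.94946279762455}
scene {'fx': 398.55281036639525, 'fy': 398.55281036639525, 'cx': 251.91197747212328, 'cy': 187.45597557676243, 'rvec': array([ 1.7465,  1.4169, -0.7528]), 'tvec': array([-179.8987, -178.5047, 1316.5132])}
top {'fx': 361.3376593080434, 'fy': 361.3376593080434, 'cx': 253.04929586158576, 'cy': 196.29608115576877, 'rvec': array([ 2.1671, -2.1159,  0.2209]), 'tvec': array([ 71.5681, 470.5982, 846.4317])}
```

View pics/scene0.png

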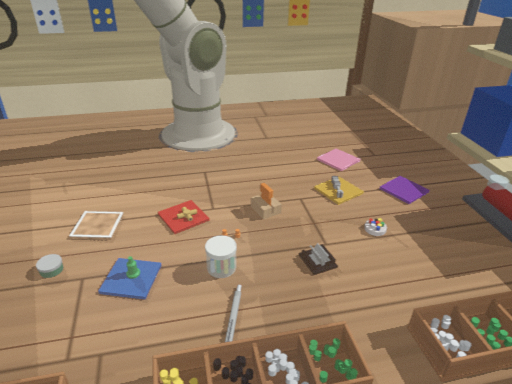

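View pics/top0.png

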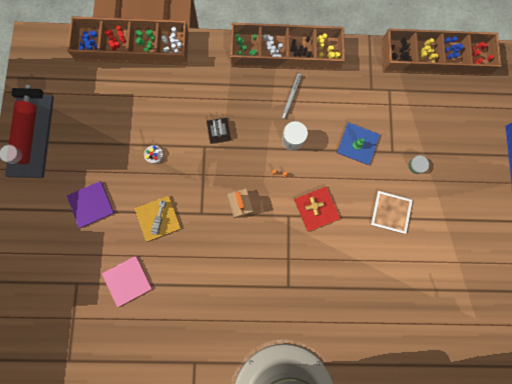

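The scene view shows the robot at the back. The top view shows blue pad with stem (359,144), red pad with four-way (316,208), yellow pad with puller (158,218), cork (392,212), plate stand (240,202), clip (218,130) and jar (295,135). The purple and pink pads are decoys.

```bash
cat > h.py <<'E'
import cv2,numpy as np
from cell import manip, viewer, job
np.set_printoptions(precision=1,suppress=True)
def cam(n):
    c=viewer.camera_info(n); R=cv2.Rodrigues(np.array(c['rvec']))[0]
    return np.array([[c['fx'],0,c['cx']],[0,c['fy'],c['cy']],[0,0,1]]),R,np.array(c['tvec'])
def ray(n,uv,z):
    K,R,t=cam(n); o=-R.T@t; d=R.T@np.linalg.inv(K)@np.array([*uv,1.]); return o+d*(z-o[2])/d[2]
def proj(n,P):
    K,R,t=cam(n); q=K@(R@np.array(P,float)+t); return q[:2]/q[2]
def pts3(n,d,m):
    K,R,t=cam(n); v,u=np.nonzero(m&(d>0)); z=d[v,u]
    return (np.linalg.inv(K)@np.array([u,v,np.ones_like(u)])*z-t[:,None]).T@R
def snap(n):
    p,d=viewer.snapshot(n); return p,d,cv2.cvtColor(p,cv2.COLOR_RGB2HSV)
def mask(h,lo,hi,box=None):
    m=cv2.inRange(h,np.array(lo),np.array(hi))>0
    if box: b=np.zeros_like(m); b[box[1]:box[3],box[0]:box[2]]=1; m&=b
    return m
def rect(m,n,z):
    c=np.argwhere(m)[:,::-1].astype(np.float32)
    w=np.array([ray(n,p,z)[:2] for p in c],np.float32)
    return cv2.minAreaRect(w)
E
python3 - <<'E'
from h import *
p=cv2.imread("pics/top0.png");h=cv2.cvtColor(p,cv2.COLOR_BGR2HSV);d=np.load("pics/top0.npy")
for nm,lo,hi,b in [("blue",(100,120,60),(125,255,255),(330,115,390,170)),("red",(0,170,90),(6,255,255),(285,180,345,240)),("yellow",(20,150,90),(30,255,255),(125,190,190,245)),("corkwhite",(0,0,170),(179,60,255),(365,185,420,240)),
 ("stem z42",(45,100,40),(85,255,255),(330,115,390,170)),("brass z8+6",(12,60,120),(30,200,255),(300,190,332,222)),
 ("plate",(5,180,150),(18,255,255),(222,180,262,222)),("clip",(0,0,0),(179,255,60),(195,105,240,150))]:
    m=mask(h,lo,hi,b); m=cv2.morphologyEx(m.astype(np.uint8),cv2.MORPH_OPEN,np.ones((2,2)))>0
    z={"stem z42":50,"brass z8+6":19,"plate":66,"clip":6}.get(nm,8)
    P=pts3("top",d,m); print(nm,m.sum(),rect(m,"top",z),"z",np.percentile(P[:,2],[5,50,95]),"mean",P.mean(0))
big=np.zeros((600,800,3),np.uint8)
for i,(u,v,s) in enumerate([(359,144,24),(316,208,24),(158,218,24),(240,202,24),(218,130,24),(295,140,24)]):
    c=cv2.resize(p[v-s:v+s,u-s:u+s],(264,264),interpolation=cv2.INTER_CUBIC); r,q=divmod(i,3); big[r*266:r*266+264,q*266:q*266+264]=c
cv2.imwrite("pics/crops.png",big)
E
```

```text
blue 953 ((622.2728271484375, -194.76324462890625), (87.70662689208984, 88.54724884033203), 70.25203704833984) z [ 5.6  8.9 11.6] mean [ 621.6 -194.5    8.9]
red 1055 ((445.13787841796875, -83.43754577636719), (89.24534606933594, 90.64727020263672), 22.78632926940918) z [ 5.2  8.9 11.4] mean [443.5 -84.5   8.6]
yellow 985 ((411.0312194824219, 317.0376281738281), (89.55145263671875, 89.17999267578125), 23.196165084838867) z [ 5.9  8.9 11.6] mean [410.6 317.8   8.8]Traceback (most recent call last):
  File "<stdin>", line 8, in <module>
  File "h.py", line 22, in rect
    w=np.array([ray(n,p,z)[:2] for p in c],np.float32)
                ~~~^^^^^^^
  File "h.py", line 8, in ray
    K,R,t=cam(n); o=-R.T@t; d=R.T@np.linalg.inv(K)@np.array([*uv,1.]); return o+d*(z-o[2])/d[2]
          ~~~^^^
  File "h.py", line 5, in cam
    c=viewer.camera_info(n); R=cv2.Rodrigues(np.array(c['rvec']))[0]
ValueError: time passes only in moves, steps and waits
```

```bash
sed -i 's/^def cam(n):/from functools import lru_cache\n@lru_cache\ndef cam(n):/' h.py
python3 - <<'E'
from h import *
p=cv2.imread("pics/top0.png");h=cv2.cvtColor(p,cv2.COLOR_BGR2HSV);d=np.load("pics/top0.npy")
for nm,lo,hi,b in [("corkwhite",(0,0,150),(179,70,255),(365,185,420,240)),
 ("stem z42",(45,100,40),(85,255,255),(330,115,390,170)),("brass z8+6",(12,60,120),(30,200,255),(300,190,332,222)),("puller",(0,0,0),(179,110,255),(140,190,175,245)),
 ("plate",(5,180,150),(18,255,255),(222,180,262,222)),("stand",(10,40,150),(25,160,255),(222,180,262,222)),("clip",(0,0,0),(179,255,60),(195,105,240,150)),("jar",(0,0,150),(179,60,255),(275,115,315,155))]:
    m=mask(h,lo,hi,b); m=cv2.morphologyEx(m.astype(np.uint8),cv2.MORPH_OPEN,np.ones((2,2)))>0
    z={"stem z42":50,"brass z8+6":19,"puller":20,"plate":66,"clip":6,"stand":26,"jar":60}.get(nm,8)
    if not m.any(): print(nm,"none");continue
    P=pts3("top",d,m); print(nm,m.sum(),rect(m,"top",z),"z",np.percentile(P[:,2],[5,50,95]),"mean",P.mean(0))
big=np.zeros((534,800,3),np.uint8)
for i,(u,v,s) in enumerate([(359,144,24),(316,208,24),(158,218,24),(240,202,24),(218,130,24),(295,140,24)]):
    c=cv2.resize(p[v-s:v+s,u-s:u+s],(264,264),interpolation=cv2.INTER_CUBIC); r,q=divmod(i,3); big[r*266:r*266+264,q*266:q*266+264]=c
cv2.imwrite("pics/crops.png",big)
E
```

```text
corkwhite 387 ((441.8900146484375, -275.400390625), (92.956298828125, 92.66148376464844), 76.30018615722656) z [-0.4  8.5 11.3] mean [ 441.5 -275.2    7.4]
stem z42 92 ((605.4661865234375, -180.70947265625), (25.421512603759766, 27.32671546936035), 88.37805938720703) z [ 7.8 18.9 47.9] mean [ 614.6 -188.9   24.7]
brass z8+6 206 ((451.16864013671875, -78.37969970703125), (78.96460723876953, 81.19011688232422), 1.4019159078598022) z [-0.2 17.4 22.9] mean [457.8 -70.   13.4]
puller 210 ((411.4794921875, 312.805419921875), (18.492618560791016, 84.34751892089844), 79.7233657836914) z [ 8.7 23.9 27.3] mean [407.4 312.7  21.5]
plate 66 ((452.10736083984375, 113.07628631591797), (37.215919494628906, 9.762922286987305), 19.7044734954834) z [63.9 66.7 68.9] mean [451.7 112.8  66.4]
stand 860 ((458.1314697265625, 108.30819702148438), (103.5060043334961, 97.74412536621094), 1.4019109010696411) z [-1.3  2.1 28.7] mean [455.8 117.6  10. ]
clip 208 ((646.755859375, 173.83993530273438), (61.3812370300293, 52.39633560180664), 11.408516883850098) z [ 4.   7.8 20.1] mean [638.3 171.   10.5]
jar 470 ((635.0698852539062, -19.61296844482422), (76.42294311523438, 60.87526321411133), 3.0976271629333496) z [33.8 60.5 63.3] mean [628.6 -19.8  57.5]
```

View pics/crops.png

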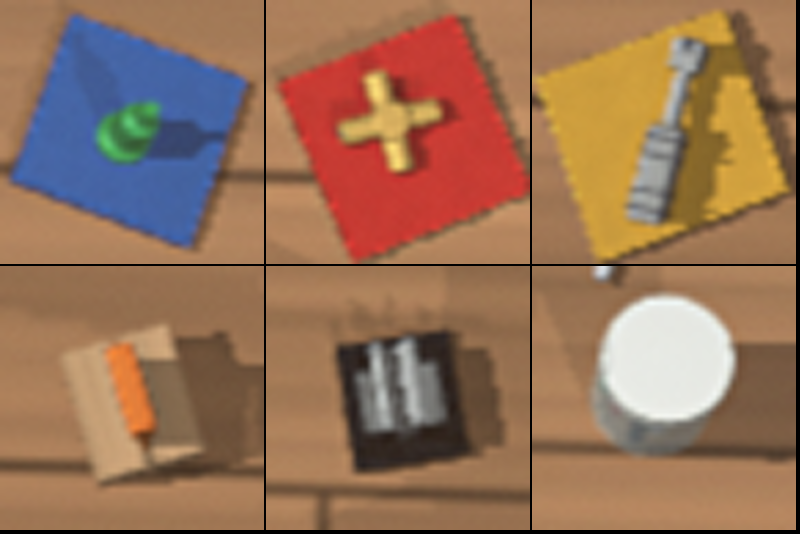

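Crops: stem foot is at crop (127,132), with its neck leaning away by perspective. The four-way hub is at (126,120) of its crop. The puller's head points up-right. The plate head is orange, and the clip jaws run near-vertical in the image. Next I'll refine these and plan the first move.

```bash
cat >> h.py <<'E'
def plan(x,y,z,yaw_y=None,s=None):
    "tool turn (units) so that tool y lies along yaw_y deg (mod 180), then shift (units) in tool axes after the turn"
    from scipy.spatial.transform import Rotation as Ro
    s=s or manip.observe(); R=Ro.from_rotvec(s['orientation']).as_matrix()
    now=np.degrees(np.arctan2(R[1,1],R[0,1])); dw=0 if yaw_y is None else (yaw_y-now+90)%180-90
    R2=Ro.from_euler('z',dw,degrees=True).as_matrix()@R
    print("tool y at %.1f, turn wz %.2f units, tilt %.3f"%(now,-np.radians(dw)/.15,np.arccos(-R[2,2])),"shift",np.round(R2.T@(np.array([x,y,z])-s['tcp_pos'])/20,2),"tcp",s['tcp_pos'],"gap %.1f F"%s['finger_gap'],s['wrist_force'],"t",s['t'],"j7 %.2f"%s['joint_pos'][6])
E
python3 - <<'E'
from h import *
p=cv2.imread("pics/top0.png");h=cv2.cvtColor(p,cv2.COLOR_BGR2HSV);d=np.load("pics/top0.npy")
print("stem foot",ray("top",(335+124/5.5-.4,120+134/5.5-.4),12),"neck",ray("top",(335+150/5.5-.4,120+108/5.5-.4),50))
c=[(375,75),(403,165),(340,132),(442,110),(392,120)]
c=[ray("top",(292+(a-266)/5.5-.4,184+b/5.5-.4),17) for a,b in c]; print("fourway",*c, [np.degrees(np.arctan2(*(c[i]-c[j])[1::-1])) for i,j in((0,1),(2,3))],[np.linalg.norm(c[i]-c[j]) for i,j in((0,1),(2,3))])
m=(h[:,:,1]<165)&mask(h,(10,40,110),(32,165,255),(302,193,330,218)); print(rect(m,"top",17))
m=mask(h,(0,150,0),(9,255,255),(302,193,330,218)); m=~m&mask(h,(0,0,0),(179,255,255),(303,195,329,216)); m=cv2.morphologyEx(m.astype(np.uint8),cv2.MORPH_OPEN,np.ones((3,3)))>0;P=pts3("top",d,m);P=P[P[:,2]>14];print(m.sum(),P.mean(0),len(P))
ps=cv2.imread("pics/scene0.png");hs=cv2.cvtColor(ps,cv2.COLOR_BGR2HSV);ds=np.load("pics/scene0.npy")
m=mask(hs,(45,100,40),(85,255,255),(115,245,150,290));P=pts3("scene",ds,m);print("stem scene",P[P[:,2]>20].mean(0),P[:,2].max(),proj("scene",(611,-188,50)),np.argwhere(m).min(0),np.argwhere(m).max(0))
m=mask(hs,(15,80,120),(28,190,255),(172,203,198,224));P=pts3("scene",ds,m);P=P[P[:,2]>12];print("4way scene",P.mean(0),len(P))
m=mask(hs,(4,180,120),(18,255,255),(255,178,280,205));P=pts3("scene",ds,m);print("plate scene",P.mean(0),P.min(0),P.max(0),len(P))
plan(453,-80,120,107)
E
```

```text
stem foot [ 620.8 -188.5   12. ] neck [ 620.6 -188.4   50. ]
fourway [474.5 -65.7  17. ] [433.1 -78.3  17. ] [447.6 -49.4  17. ] [459.  -96.6  17. ] [453.7 -73.4  17. ] [np.float64(16.855798920187382), np.float64(103.62899984656015)] [np.float64(43.29986737174708), np.float64(48.49666961710554)]
((458.42901611328125, -62.04804992675781), (60.772804260253906, 37.156700134277344), 61.43678665161133)
155 [452.6 -72.5  19.7] 133
stem scene [ 624.2 -183.2   37.6] 51.124204838418244 [129.3 254. ] [257 129] [276 139]
4way scene [458.2 -70.4  18. ] 129<stdin>:11: RuntimeWarning: Mean of empty slice.
  ret = um.true_divide(
Traceback (most recent call last):
ValueError: zero-size array to reduction operation minimum which has no identity
```

```bash
python3 -c "
from h import *
plan(453.5,-72.5,120,105)"
```

```text
tool y at -65.7, turn wz 1.08 units, tilt 0.001 shift [ 15.1 -26.4   4.9] tcp [ 297.9 -660.5  217.9] gap 93.0 F [ 0.5  0.1 -0.8] t 0.1 j7 -0.08
```

```bash
python3 -m creep '[0,0,0.54,0.54,-0.94,0.17,1, 0,0,0.54,0.54,-0.94,0.17,1, 0,0,0,0.54,-0.94,0.17,1, 0,0,0,0.54,-0.94,0.17,1, 0,0,0,0.54,-0.94,0.17,1, 0,0,0,0.54,-0.94,0.17,1, 0,0,0,0.54,-0.94,0.17,1, 0,0,0,0.54,-0.94,0.17,1, 0,0,0,0.54,-0.94,0.17,1, 0,0,0,0.54,-0.94,0.17,1, 0,0,0,0.54,-0.94,0.17,1, 0,0,0,0.54,-0.94,0.17,1]' 15
python3 -m creep '[0,0,0,0.54,-0.94,0.17,1, 0,0,0,0.54,-0.94,0.17,1, 0,0,0,0.54,-0.94,0.17,1, 0,0,0,0.54,-0.94,0.17,1, 0,0,0,0.54,-0.94,0.17,1, 0,0,0,0.54,-0.94,0.17,1, 0,0,0,0.54,-0.94,0.17,1, 0,0,0,0.54,-0.94,0.17,1, 0,0,0,0.54,-0.94,0.17,1, 0,0,0,0.54,-0.94,0.17,1, 0,0,0,0.54,-0.94,0.17,1, 0,0,0,0.54,-0.94,0.17,1]'
python3 -c "
from h import *
plan(453.5,-72.5,12,105)"
```

```text
t: 1.6
tcp_pos: [360.2, -407.0, 177.6]
orientation: [3.115, 0.41, 0.0]
wrist_force: [-0.4, -0.2, -0.3]
finger_gap: 92.9
grasp_force: 0.0
t: 3.1
tcp_pos: [426.7, -155.6, 136.9]
orientation: [3.115, 0.41, 0.0]
wrist_force: [1.6, -0.2, 0.5]
finger_gap: 92.6
grasp_force: 0.0
tool y at -75.0, turn wz 0.00 units, tilt 0.000 shift [ 2.4 -3.7  6.2] tcp [ 426.7 -155.6  136.9] gap 92.6 F [ 1.6 -0.2  0.5] t 3.1 j7 -1.04
```

```bash
python3 -m creep '[0,0,0,0.6,-0.93,0.5,1, 0,0,0,0.6,-0.93,0.5,1, 0,0,0,0.6,-0.93,0.5,1, 0,0,0,0.6,-0.93,0.5,1, 0,0,0,0,0,0.8,1, 0,0,0,0,0,0.8,1, 0,0,0,0,0,0,1]'
python3 - <<'E'
from h import *
p,d,h=snap("top"); cv2.imwrite("pics/top1.png",cv2.resize(p[170:245,265:365,::-1],(800,600),interpolation=cv2.INTER_CUBIC))
print(proj("top",manip.observe()['tcp_pos']))
plan(453.5,-72.5,11,105)
E
```

```text
t: 3.98
tcp_pos: [453.0, -72.0, 64.3]
orientation: [-3.114, -0.411, 0.003]
wrist_force: [-0.7, -0.6, 0.8]
finger_gap: 93.3
grasp_force: 0.0
[318.  202.6]
tool y at -75.0, turn wz 0.00 units, tilt 0.001 shift [0.  0.  2.7] tcp [453.3 -72.3  64.8] gap 93.1 F [ 0.5 -0.4  0.7] t 4.025 j7 -1.20
```

View pics/top1.png

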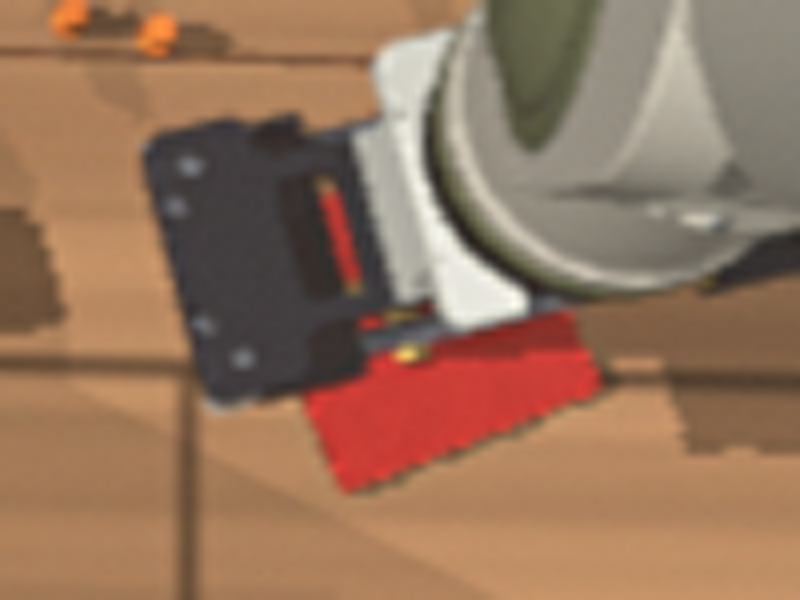

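The gripper covers the tool, and its yaw matches the pad and arms. Going down to grasp and lift.

```bash
python3 -m creep '[0,0,0,0,0,0.9,1, 0,0,0,0,0,0.9,1, 0,0,0,0,0,0.6,1, 0,0,0,0,0,0.3,1, 0,0,0,0,0,0,-1, 0,0,0,0,0,0,-1, 0,0,0,0,0,0,-1, 0,0,0,0,0,0,-1, 0,0,0,0,0,0,-1]' 15
python3 -m creep '[0,0,0,0,0,-0.4,-1, 0,0,0,0,0,-0.8,-1, 0,0,0,0,0,-0.9,-1, 0,0,0,0,0,-0.9,-1, 0,0,0,0,0,0,-1]'
python3 -c "
from h import *
plan(441.9,-275.4,13,105)"
```

```text
t: 5.15
tcp_pos: [453.7, -72.7, 11.1]
orientation: [3.115, 0.41, 0.0]
wrist_force: [0.5, -0.9, -0.2]
finger_gap: 47.2
grasp_force: 0.0
t: 5.78
tcp_pos: [454.3, -72.7, 72.2]
orientation: [3.114, 0.41, 0.004]
wrist_force: [-0.4, -0.1, -1.1]
finger_gap: 45.7
grasp_force: 15.0
tool y at -75.0, turn wz -0.00 units, tilt 0.002 shift [-3.2  9.6  3. ] tcp [454.3 -72.7  72.2] gap 45.7 F [-0.4 -0.1 -1.1] t 5.775 j7 -1.20
```

```bash
python3 -m creep '[0,0,0,-0.32,0.96,0,-1, 0,0,0,-0.32,0.96,0,-1, 0,0,0,-0.32,0.96,0,-1, 0,0,0,-0.32,0.96,0,-1, 0,0,0,-0.32,0.96,0,-1, 0,0,0,-0.32,0.96,0,-1, 0,0,0,-0.32,0.96,0,-1, 0,0,0,-0.32,0.96,0,-1, 0,0,0,-0.32,0.96,0,-1, 0,0,0,-0.32,0.96,0,-1, 0,0,0,0,0,0.5,-1, 0,0,0,0,0,0.5,-1]'
python3 - <<'E'
from h import *
p,d,h=snap("scene"); cv2.imwrite("pics/s2.png",cv2.resize(p[180:270,50:170,::-1],(800,600),interpolation=cv2.INTER_CUBIC))
print(proj("scene",manip.observe()['tcp_pos']))
plan(441.9,-275.4,12,105)
E
```

```text
t: 7.28
tcp_pos: [441.2, -273.8, 49.9]
orientation: [-3.114, -0.411, 0.001]
wrist_force: [-0.2, 0.5, -1.5]
finger_gap: 45.7
grasp_force: 15.0
[ 92.2 207.9]
tool y at -74.9, turn wz 0.01 units, tilt 0.003 shift [0.  0.1 1.8] tcp [ 440.9 -273.3   48.8] gap 45.9 F [-0.2  0.3 -1.2] t 7.325 j7 -0.90
```

View pics/s2.png

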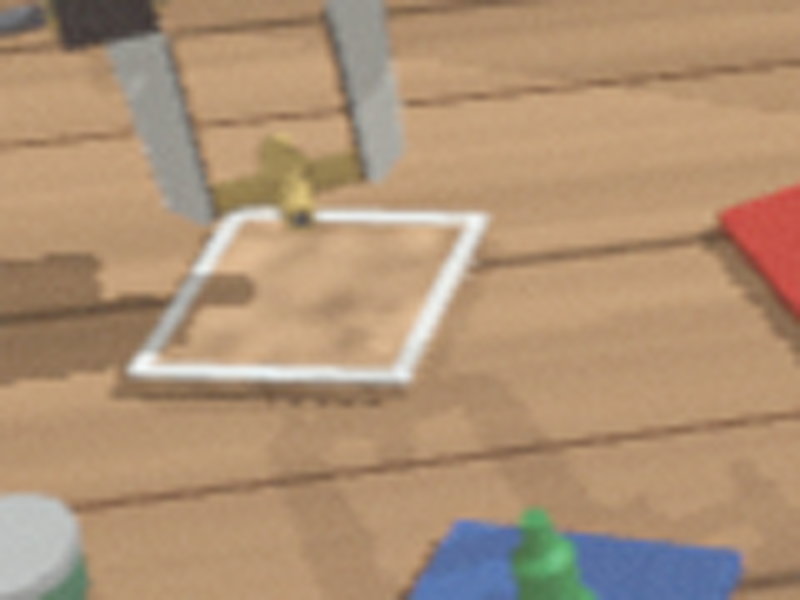

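The brass tool hangs level between the fingertips, (300,185) in the crop, above the cork mat's rear half by perspective. Lowering it.

```bash
python3 -m creep '[0,0,0,0,0.1,0.7,-1, 0,0,0,0,0,0.6,-1, 0,0,0,0,0,0.3,-1, 0,0,0,0,0,0.1,-1, 0,0,0,0,0,0,-1]'
python3 -c "
from h import *
plan(441.9,-275.4,12,105)"
```

```text
t: 7.95
tcp_pos: [442.0, -276.6, 17.0]
orientation: [3.115, 0.41, -0.0]
wrist_force: [-0.2, -1.3, -0.6]
finger_gap: 45.3
grasp_force: 15.0
tool y at -75.0, turn wz 0.00 units, tilt 0.000 shift [ 0.  -0.1  0.2] tcp [ 442.  -276.6   17. ] gap 45.3 F [-0.2 -1.3 -0.6] t 7.95 j7 -0.90
```

```bash
python3 -m creep '[0,0,0,0,0,0.1,-1, 0,0,0,0,0,0.1,-1, 0,0,0,0,0,0,-1]'; python3 -m creep '[0,0,0,0,0,0.05,-1, 0,0,0,0,0,0.05,-1, 0,0,0,0,0,0,-1]'
```

```text
t: 8.32
tcp_pos: [442.0, -276.6, 13.0]
orientation: [3.115, 0.41, -0.0]
wrist_force: [0.5, -0.2, -0.4]
finger_gap: 45.6
grasp_force: 15.0
t: 8.7
tcp_pos: [442.1, -276.7, 11.5]
orientation: [3.114, 0.41, 0.0]
wrist_force: [-0.4, 0.4, 6.7]
finger_gap: 45.6
grasp_force: 15.0
```

```bash
python3 -m creep '[0,0,0,0,0,0,0.5, 0,0,0,0,0,0,0.5, 0,0,0,0,0,0,0.5, 0,0,0,0,0,0,0.5, 0,0,0,0,0,-0.5,0.5, 0,0,0,0,0,-1,0.5, 0,0,0,0,0,-1,0.5, 0,0,0,0,0,-1,0.5, 0,0,0,0,0,-1,0.5]'
python3 -c "
from h import *
plan(621,-188,90,105)"
```

```text
t: 9.82
tcp_pos: [441.9, -276.6, 102.3]
orientation: [3.114, 0.41, 0.0]
wrist_force: [-0.5, 0.2, 0.5]
finger_gap: 69.7
grasp_force: 0.0
tool y at -75.0, turn wz -0.00 units, tilt 0.000 shift [ 9.8 -2.   0.6] tcp [ 441.9 -276.6  102.3] gap 69.7 F [-0.5  0.2  0.5] t 9.825 j7 -0.89
```

```bash
python3 -m creep '[0,0,0,0.98,-0.2,0.06,0.5, 0,0,0,0.98,-0.2,0.06,0.5, 0,0,0,0.98,-0.2,0.06,0.5, 0,0,0,0.98,-0.2,0.06,0.5, 0,0,0,0.98,-0.2,0.06,0.5, 0,0,0,0.98,-0.2,0.06,0.5, 0,0,0,0.98,-0.2,0.06,0.5, 0,0,0,0.98,-0.2,0.06,0.5, 0,0,0,0.98,-0.2,0.06,0.5, 0,0,0,0.98,-0.2,0.06,0.5, 0,0,0,0,0,0,0.5]'
python3 - <<'E'
from h import *
p,d,h=snap("top"); q,e,_=snap("scene")
cv2.imwrite("pics/s3.png",cv2.resize(np.vstack([p[100:250,300:450],q[180:330,40:190]])[:,:,::-1],(300,600),interpolation=cv2.INTER_CUBIC))
plan(621,-188,15,105)
E
```

```text
t: 11.2
tcp_pos: [622.5, -185.9, 88.7]
orientation: [-3.114, -0.413, -0.001]
wrist_force: [-0.9, -0.3, 0.1]
finger_gap: 69.7
grasp_force: 0.0
tool y at -75.0, turn wz -0.00 units, tilt 0.001 shift [0.  0.  3.7] tcp [ 620.5 -187.5   88.8] gap 69.5 F [ 0.   0.4 -0.2] t 11.3 j7 -1.09
```

View pics/s3.png

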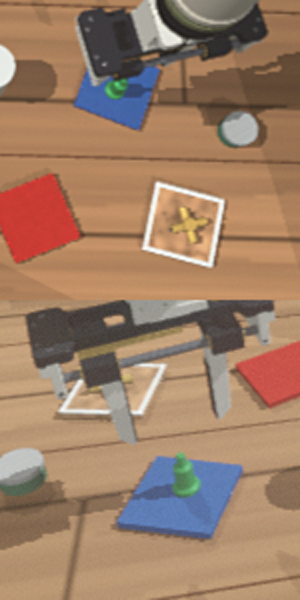

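The four-way lies flat on the cork mat at (188,225), and the fingers are above the stem. Descending and gripping.

```bash
python3 -m creep '[0,0,0,0,0,0.9,0.5, 0,0,0,0,0,0.9,0.5, 0,0,0,0,0,0.9,0.5, 0,0,0,0,0,0.6,0.5, 0,0,0,0,0,0.4,0.5, 0,0,0,0,0,0,-1, 0,0,0,0,0,0,-1, 0,0,0,0,0,0,-1, 0,0,0,0,0,0,-1, 0,0,0,0,0,0,-1, 0,0,0,0,0,0,-1, 0,0,0,0,0,0,-1]' 10
python3 -m creep '[0,0,0,0,0,0,-1, 0,0,0,0,0,0,-1, 0,0,0,0,0,0,-1]'
```

```text
t: 12.8
tcp_pos: [621.1, -187.3, 15.2]
orientation: [3.115, 0.41, 0.0]
wrist_force: [-0.5, -0.4, 1.8]
finger_gap: 17.6
grasp_force: 10.2
t: 13.18
tcp_pos: [621.1, -187.3, 15.1]
orientation: [3.115, 0.41, 0.0]
wrist_force: [-0.3, -0.2, 3.7]
finger_gap: 17.9
grasp_force: 10.3
```

```bash
python3 -m creep '[0,0,0,0,0,-0.4,-1, 0,0,0,0,0,-0.9,-1, 0,0,0,0,0,-1,-1, 0,0,0,0,0,-1,-1, 0,0,0,0,0,0,-1]'
python3 -c "
from h import *
plan(445.1,-83.4,40,105)"
```

```text
t: 13.8
tcp_pos: [622.2, -187.6, 83.5]
orientation: [3.113, 0.41, 0.005]
wrist_force: [0.5, 0.3, 0.5]
finger_gap: 17.2
grasp_force: 10.2
tool y at -75.0, turn wz -0.00 units, tilt 0.004 shift [-7.2 -7.3  2.1] tcp [ 622.2 -187.6   83.5] gap 17.2 F [0.5 0.3 0.5] t 13.8 j7 -1.09
```

```bash
python3 -m creep '[0,0,0,-0.72,-0.73,0.1,-1, 0,0,0,-0.72,-0.73,0.1,-1, 0,0,0,-0.72,-0.73,0.1,-1, 0,0,0,-0.72,-0.73,0.1,-1, 0,0,0,-0.72,-0.73,0.1,-1, 0,0,0,-0.72,-0.73,0.1,-1, 0,0,0,-0.72,-0.73,0.1,-1, 0,0,0,-0.72,-0.73,0.1,-1, 0,0,0,-0.72,-0.73,0.1,-1, 0,0,0,-0.72,-0.73,0.1,-1, 0,0,0,0,0,0,-1]'
python3 - <<'E'
from h import *
q,e,_=snap("scene"); cv2.imwrite("pics/s4.png",cv2.resize(q[130:250,120:240,::-1],(480,480),interpolation=cv2.INTER_CUBIC))
plan(445.1,-83.4,15,105)
E
```

```text
t: 15.18
tcp_pos: [442.8, -82.9, 60.8]
orientation: [-3.114, -0.412, 0.003]
wrist_force: [0.3, -0.3, -0.4]
finger_gap: 17.6
grasp_force: 10.2
tool y at -75.0, turn wz 0.00 units, tilt 0.000 shift [0.  0.  2.3] tcp [444.3 -83.4  61. ] gap 17.9 F [ 0.1 -0.1  0.3] t 15.225 j7 -1.22
```

View pics/s4.png

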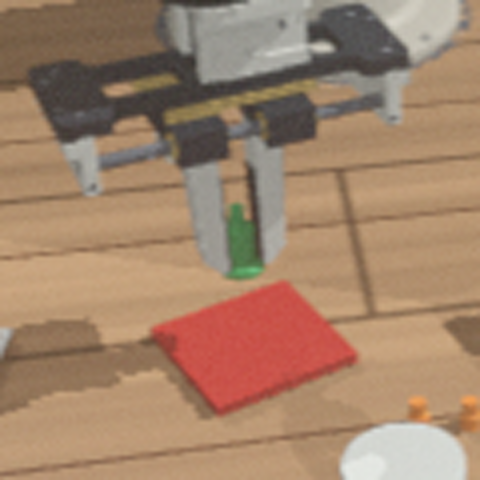

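The stem is held upright at (242,245) in the crop. Lowering it onto the red pad.

```bash
python3 -m creep '[0,0,0,0,0,0.7,-1, 0,0,0,0,0,0.7,-1, 0,0,0,0,0,0.4,-1, 0,0,0,0,0,0.2,-1, 0,0,0,0,0,0.1,-1, 0,0,0,0,0,0.1,-1, 0,0,0,0,0,0,-1]'
python3 -m creep '[0,0,0,0,0,0.05,-1, 0,0,0,0,0,0,-1]'
```

```text
t: 16.1
tcp_pos: [444.2, -83.5, 17.1]
orientation: [3.115, 0.41, 0.0]
wrist_force: [-0.0, 0.6, -0.8]
finger_gap: 17.5
grasp_force: 10.2
t: 16.35
tcp_pos: [444.2, -83.5, 16.1]
orientation: [3.115, 0.41, 0.0]
wrist_force: [-0.4, 0.1, -1.3]
finger_gap: 18.0
grasp_force: 10.2
```

```bash
python3 -m creep '[0,0,0,0,0,0.05,-1, 0,0,0,0,0,0,-1]'; python3 -m creep '[0,0,0,0,0,0.05,-1, 0,0,0,0,0,0,-1]'
```

```text
t: 16.6
tcp_pos: [444.2, -83.5, 15.1]
orientation: [3.115, 0.41, 0.0]
wrist_force: [0.1, 0.1, 1.2]
finger_gap: 17.6
grasp_force: 10.2
t: 16.85
tcp_pos: [444.3, -83.5, 14.6]
orientation: [3.115, 0.41, 0.001]
wrist_force: [0.5, 1.2, 12.4]
finger_gap: 18.0
grasp_force: 12.3
```

```bash
python3 -m creep '[0,0,0,0,0,-0.04,-1, 0,0,0,0,0,0,0, 0,0,0,0,0,0,0, 0,0,0,0,0,0,0, 0,0,0,0,0,0,0, 0,0,0,0,0,-0.5,0, 0,0,0,0,0,-1,0, 0,0,0,0,0,-1,0.3, 0,0,0,0,0,-1,0.3, 0,0,0,0,0,-1,0.3]'
python3 -c "
from h import *
plan(403.6,314.2,95,79.7)"
```

```text
t: 18.1
tcp_pos: [444.0, -83.5, 106.1]
orientation: [3.115, 0.41, 0.0]
wrist_force: [-0.9, -0.4, -1.1]
finger_gap: 60.2
grasp_force: 0.0
tool y at -75.0, turn wz 2.94 units, tilt 0.000 shift [ -5.5 -19.2   0.6] tcp [444.  -83.5 106.1] gap 60.2 F [-0.9 -0.4 -1.1] t 18.1 j7 -1.23
```

```bash
python3 -m creep '[0,0,0.98,0,0,0,0.3, 0,0,0.98,0,0,0,0.3, 0,0,0.98,0,0,0,0.3, 0,0,0,-0.27,-0.96,0,0.3, 0,0,0,-0.27,-0.96,0,0.3, 0,0,0,-0.27,-0.96,0,0.3, 0,0,0,-0.27,-0.96,0,0.3, 0,0,0,-0.27,-0.96,0,0.3, 0,0,0,-0.27,-0.96,0,0.3, 0,0,0,-0.27,-0.96,0,0.3, 0,0,0,-0.27,-0.96,0,0.3, 0,0,0,-0.27,-0.96,0,0.3]'
python3 -m creep '[0,0,0,-0.27,-0.96,0,0.3, 0,0,0,-0.27,-0.96,0,0.3, 0,0,0,-0.27,-0.96,0,0.3, 0,0,0,-0.27,-0.96,0,0.3, 0,0,0,-0.27,-0.96,0,0.3, 0,0,0,-0.27,-0.96,0,0.3, 0,0,0,-0.27,-0.96,0,0.3, 0,0,0,-0.27,-0.96,0,0.3, 0,0,0,-0.27,-0.96,0.2,0.3, 0,0,0,-0.27,-0.96,0.4,0.3, 0,0,0,-0.27,-0.96,0.4,0.3, 0,0,0,0,0,0,0.3]'
python3 - <<'E'
from h import *
q,e,_=snap("scene"); p,d,_=snap("top"); cv2.imwrite("pics/s5.png",cv2.resize(np.hstack([q[130:230,270:400],p[165:265,100:230]])[:,:,::-1],(780,300),interpolation=cv2.INTER_CUBIC))
print(proj("top",(444.3,-83.4,50)),proj("scene",(444.3,-83.4,30)))
plan(403.6,314.2,12,79.7)
E
```

```text
t: 19.6
tcp_pos: [426.9, 96.0, 105.4]
orientation: [-3.128, 0.281, -0.0]
wrist_force: [-0.0, 0.1, -0.0]
finger_gap: 60.3
grasp_force: 0.0
t: 21.1
tcp_pos: [405.7, 315.1, 83.8]
orientation: [3.129, -0.277, -0.001]
wrist_force: [-0.3, -0.7, 0.2]
finger_gap: 60.7
grasp_force: 0.0
[321.3 207.3] [180.1 205.9]
tool y at -100.3, turn wz 0.00 units, tilt 0.001 shift [-0.1 -0.   3.6] tcp [406.1 313.1  84.5] gap 60.1 F [ 0.2 -0.7  0.2] t 21.2 j7 -2.17
```

View pics/s5.png

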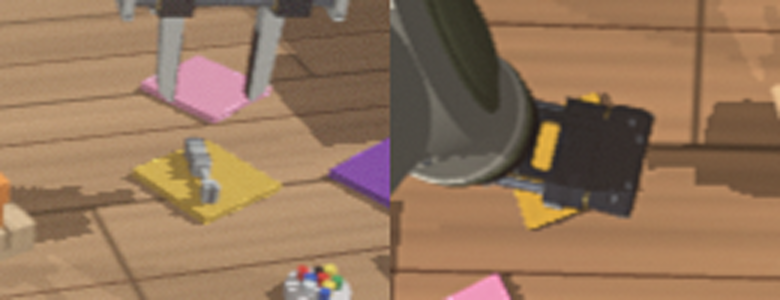

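The puller lies on yellow with the fingers straddling it. Descend and grip.

```bash
python3 -m creep '[0,0,0,-0.1,0,0.9,0.3, 0,0,0,0,0,0.9,0.3, 0,0,0,0,0,0.9,0.3, 0,0,0,0,0,0.6,0.3, 0,0,0,0,0,0.3,0.3, 0,0,0,0,0,0,-1, 0,0,0,0,0,0,-1, 0,0,0,0,0,0,-1, 0,0,0,0,0,0,-1, 0,0,0,0,0,0,-1, 0,0,0,0,0,0,-1, 0,0,0,0,0,0,-1]' 25
python3 -m creep '[0,0,0,0,0,0,-1, 0,0,0,0,0,-0.4,-1, 0,0,0,0,0,-0.8,-1, 0,0,0,0,0,-1,-1, 0,0,0,0,0,-1,-1, 0,0,0,0,0,-1,-1, 0,0,0,0,0,0,-1]'
python3 -c "
from h import *
plan(622.3,-194.8,95)"
```

```text
t: 22.7
tcp_pos: [404.5, 314.2, 13.0]
orientation: [-3.129, 0.281, -0.0]
wrist_force: [-1.2, 0.7, 4.4]
finger_gap: 15.5
grasp_force: 25.0
t: 23.58
tcp_pos: [404.8, 314.4, 98.6]
orientation: [-3.127, 0.281, -0.003]
wrist_force: [0.4, 0.4, -1.6]
finger_gap: 15.5
grasp_force: 25.0
tool y at -100.3, turn wz -0.00 units, tilt 0.003 shift [15.2 23.1  0.1] tcp [404.8 314.4  98.6] gap 15.5 F [ 0.4  0.4 -1.6] t 23.575 j7 -2.18
```

```bash
python3 -m creep '[0,0,0,0.62,0.96,0,-1, 0,0,0,0.62,0.96,0,-1, 0,0,0,0.62,0.96,0,-1, 0,0,0,0.62,0.96,0,-1, 0,0,0,0.62,0.96,0,-1, 0,0,0,0.62,0.96,0,-1, 0,0,0,0.62,0.96,0,-1, 0,0,0,0.62,0.96,0,-1, 0,0,0,0.62,0.96,0,-1, 0,0,0,0.62,0.96,0,-1, 0,0,0,0.62,0.96,0,-1, 0,0,0,0.62,0.96,0,-1]'
python3 -m creep '[0,0,0,0.62,0.96,0,-1, 0,0,0,0.62,0.96,0,-1, 0,0,0,0.62,0.96,0,-1, 0,0,0,0.62,0.96,0,-1, 0,0,0,0.62,0.96,0,-1, 0,0,0,0.62,0.96,0,-1, 0,0,0,0.62,0.96,0,-1, 0,0,0,0.62,0.96,0,-1, 0,0,0,0.62,0.96,0,-1, 0,0,0,0.62,0.96,0,-1, 0,0,0,0.62,0.96,0,-1, 0,0,0,0.62,0.96,0,-1]'
python3 -m creep '[0,0,0,0,0,0.5,-1, 0,0,0,0,0,0.8,-1, 0,0,0,0,0,0.6,-1, 0,0,0,0,0,0,-1]'
python3 -c "
from h import *
plan(615.3,-193.4,15,79.7)"
```

```text
t: 25.08
tcp_pos: [509.5, 59.9, 96.3]
orientation: [3.129, -0.281, -0.001]
wrist_force: [-0.5, 0.5, -0.9]
finger_gap: 15.8
grasp_force: 25.0
t: 26.58
tcp_pos: [615.6, -193.9, 96.8]
orientation: [-3.129, 0.281, 0.0]
wrist_force: [-0.4, -0.0, -0.9]
finger_gap: 15.6
grasp_force: 25.0
t: 27.08
tcp_pos: [614.1, -191.4, 57.2]
orientation: [-3.128, 0.279, 0.004]
wrist_force: [-0.3, 0.1, -1.0]
finger_gap: 15.4
grasp_force: 25.0
tool y at -100.2, turn wz 0.01 units, tilt 0.003 shift [0.1 0.1 2.1] tcp [ 614.1 -191.4   57.2] gap 15.4 F [-0.3  0.1 -1. ] t 27.075 j7 -1.36
```

```bash
python3 -m creep '[0,0,0,0,0,0.7,-1, 0,0,0,0,0,0.6,-1, 0,0,0,0,0,0.4,-1, 0,0,0,0,0,0.2,-1, 0,0,0,0,0,0.1,-1, 0,0,0,0,0,0,-1]'; python3 -m creep '[0,0,0,0,0,0.05,-1, 0,0,0,0,0,0,-1]'; python3 -m creep '[0,0,0,0,0,0.05,-1, 0,0,0,0,0,0,-1]'
```

```text
t: 27.82
tcp_pos: [615.1, -192.5, 18.9]
orientation: [3.129, -0.281, 0.0]
wrist_force: [0.2, -0.2, -1.5]
finger_gap: 15.5
grasp_force: 25.0
t: 28.08
tcp_pos: [615.1, -192.5, 18.0]
orientation: [3.129, -0.281, 0.0]
wrist_force: [0.8, 0.0, -1.3]
finger_gap: 15.6
grasp_force: 25.0
t: 28.32
tcp_pos: [615.0, -192.5, 16.8]
orientation: [3.129, -0.281, -0.0]
wrist_force: [0.2, 0.6, -1.0]
finger_gap: 15.6
grasp_force: 25.0
```

```bash
python3 -m creep '[0,0,0,0,0,0.1,-1, 0,0,0,0,0,0.05,-1, 0,0,0,0,0,0,-1]'; python3 -m creep '[0,0,0,0,0,0.04,-1, 0,0,0,0,0,0,-1]'
```

```text
t: 28.7
tcp_pos: [614.9, -192.5, 13.6]
orientation: [-3.129, 0.281, 0.0]
wrist_force: [-0.5, 0.4, -1.5]
finger_gap: 15.9
grasp_force: 25.0
t: 28.95
tcp_pos: [615.1, -192.5, 13.0]
orientation: [3.129, -0.281, 0.0]
wrist_force: [-1.0, -0.5, 0.6]
finger_gap: 15.8
grasp_force: 25.0
```

```bash
python3 -m creep '[0,0,0,0,0,0,0, 0,0,0,0,0,0,0, 0,0,0,0,0,0,0, 0,0,0,0,0,0,0, 0,0,0,0,0,-0.5,0, 0,0,0,0,0,-1,0.5, 0,0,0,0,0,-1,0.5, 0,0,0,0,0,-1,0.5, 0,0,0,0,0,-1,1]'
python3 - <<'E'
from h import *
p,d,h=snap("top")
q,e,_=snap("scene")
cv2.imwrite("pics/s6.png",cv2.resize(np.hstack([p[160:260,290:420],q[190:290,60:190]])[:,:,::-1],(780,300),interpolation=cv2.INTER_CUBIC))
m=mask(h,(15,60,120),(32,220,255),(377,197,407,228)); m=cv2.morphologyEx(m.astype(np.uint8),cv2.MORPH_OPEN,np.ones((2,2)))>0;P=pts3("top",d,m);P=P[P[:,2]>15];print(P.mean(0),len(P))
plan(442,-276.7,60,105)
E
```

```text
t: 30.08
tcp_pos: [615.2, -192.5, 105.1]
orientation: [3.129, -0.281, 0.002]
wrist_force: [0.1, 0.7, 0.1]
finger_gap: 75.8
grasp_force: 0.0
[ 440.9 -275.7   19.4] 131
tool y at -100.3, turn wz -2.94 units, tilt 0.004 shift [-9.5  1.8  2.3] tcp [ 616.4 -192.9  106.2] gap 83.1 F [ 0.4 -0.1  0.4] t 30.175 j7 -1.38
```

View pics/s6.png

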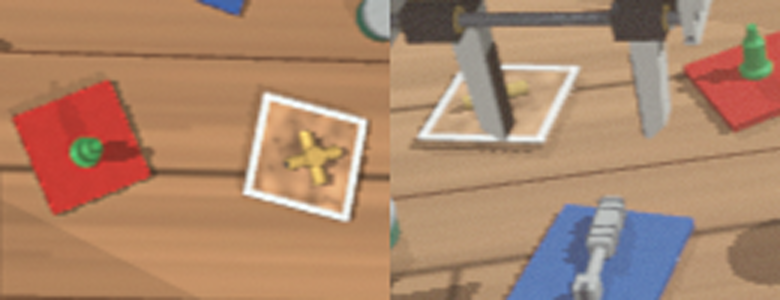

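The stem is upright at mid-red, the puller is flat on blue, and the four-way is on cork with its yaw unchanged. Fetching the four-way.

```bash
python3 -m creep '[0,0,-0.98,0,0,0,1, 0,0,-0.98,0,0,0,1, 0,0,-0.98,0,0,0,1]'; python3 -m creep '[0,0,0,-0.95,0.18,0.1,1, 0,0,0,-0.95,0.18,0.1,1, 0,0,0,-0.95,0.18,0.1,1, 0,0,0,-0.95,0.18,0.1,1, 0,0,0,-0.95,0.18,0.1,1, 0,0,0,-0.95,0.18,0.1,1, 0,0,0,-0.95,0.18,0.1,1, 0,0,0,-0.95,0.18,0.3,1, 0,0,0,-0.95,0.18,0.5,1, 0,0,0,-0.95,0.18,0.7,1, 0,0,0,0,0,0,1, 0,0,0,0,0,0,1]'
python3 -c "
from h import *
plan(441.7,-276.4,11,105)"
```

```text
t: 30.55
tcp_pos: [614.8, -192.3, 102.9]
orientation: [-3.114, -0.418, 0.001]
wrist_force: [-0.4, 1.1, -0.7]
finger_gap: 93.1
grasp_force: 0.0
t: 32.05
tcp_pos: [441.5, -276.4, 59.2]
orientation: [3.115, 0.41, 0.001]
wrist_force: [0.1, 0.0, -0.1]
finger_gap: 93.2
grasp_force: 0.0
tool y at -75.0, turn wz 0.00 units, tilt 0.001 shift [0.  0.  2.4] tcp [ 441.5 -276.4   59.2] gap 93.2 F [ 0.1  0.  -0.1] t 32.05 j7 -0.86
```

```bash
python3 -m creep '[0,0,0,0,0,0.9,1, 0,0,0,0,0,0.9,1, 0,0,0,0,0,0.6,1, 0,0,0,0,0,0,-1, 0,0,0,0,0,0,-1, 0,0,0,0,0,0,-1, 0,0,0,0,0,0,-1, 0,0,0,0,0,0,-1, 0,0,0,0,0,0,-1, 0,0,0,0,0,0,-1]' 20
python3 -m creep '[0,0,0,0,0,-0.4,-1, 0,0,0,0,0,-0.9,-1, 0,0,0,0,0,-1,-1, 0,0,0,0,0,-1,-1, 0,0,0,0,0,-1,-1, 0,0,0,0,0,0,-1]'
python3 -c "
from h import *
plan(411,317,95)"
```

```text
t: 33.3
tcp_pos: [440.9, -276.5, 11.2]
orientation: [3.115, 0.41, 0.0]
wrist_force: [0.0, -0.7, 4.1]
finger_gap: 45.6
grasp_force: 20.0
t: 34.05
tcp_pos: [441.4, -276.8, 98.4]
orientation: [3.113, 0.41, 0.003]
wrist_force: [-0.0, 0.4, -1.1]
finger_gap: 45.3
grasp_force: 20.0
tool y at -75.0, turn wz -0.00 units, tilt 0.003 shift [  6.2 -29.1   0.1] tcp [ 441.4 -276.8   98.4] gap 45.3 F [-0.   0.4 -1.1] t 34.05 j7 -0.86
```

```bash
python3 -m creep '[0,0,0,0.4,-0.97,0,-1, 0,0,0,0.4,-0.97,0,-1, 0,0,0,0.4,-0.97,0,-1, 0,0,0,0.4,-0.97,0,-1, 0,0,0,0.4,-0.97,0,-1, 0,0,0,0.4,-0.97,0,-1, 0,0,0,0.4,-0.97,0,-1, 0,0,0,0.4,-0.97,0,-1, 0,0,0,0.4,-0.97,0,-1, 0,0,0,0.4,-0.97,0,-1, 0,0,0,0.4,-0.97,0,-1, 0,0,0,0.4,-0.97,0,-1]'
python3 -m creep '[0,0,0,0.25,-0.97,0,-1, 0,0,0,0.25,-0.97,0,-1, 0,0,0,0.25,-0.97,0,-1, 0,0,0,0.25,-0.97,0,-1, 0,0,0,0.25,-0.97,0,-1, 0,0,0,0.25,-0.97,0,-1, 0,0,0,0.25,-0.97,0,-1, 0,0,0,0.25,-0.97,0,-1, 0,0,0,0.25,-0.97,0,-1, 0,0,0,0.25,-0.97,0,-1, 0,0,0,0,-0.97,0,-1, 0,0,0,0,-0.97,0,-1]'
python3 -c "
from h import *
plan(411,317,60)"
```

```text
t: 35.55
tcp_pos: [472.9, -26.1, 96.3]
orientation: [3.115, 0.41, -0.002]
wrist_force: [0.2, -0.6, -0.4]
finger_gap: 46.1
grasp_force: 20.0
t: 37.05
tcp_pos: [460.8, 211.5, 96.1]
orientation: [3.114, 0.41, -0.002]
wrist_force: [-0.3, 0.3, -0.4]
finger_gap: 45.5
grasp_force: 20.0
tool y at -75.0, turn wz -0.00 units, tilt 0.001 shift [-1.  -5.7  1.8] tcp [460.8 211.5  96.1] gap 45.5 F [-0.3  0.3 -0.4] t 37.05 j7 -1.67
```

```bash
python3 -m creep '[0,0,0,-0.17,-0.95,0,-1, 0,0,0,-0.17,-0.95,0,-1, 0,0,0,-0.17,-0.95,0.2,-1, 0,0,0,-0.17,-0.95,0.4,-1, 0,0,0,-0.17,-0.95,0.6,-1, 0,0,0,-0.17,-0.95,0.6,-1, 0,0,0,0,0,0.6,-1, 0,0,0,0,0,0.6,-1, 0,0,0,0,0,0,-1]'
python3 -c "
from h import *
plan(411,317,15)"
```

```text
t: 38.17
tcp_pos: [412.1, 314.7, 36.0]
orientation: [3.114, 0.408, -0.002]
wrist_force: [0.3, 0.1, -0.8]
finger_gap: 45.7
grasp_force: 20.0
tool y at -75.1, turn wz -0.00 units, tilt 0.002 shift [-0.  -0.1  1.1] tcp [412.1 314.7  36. ] gap 45.7 F [ 0.3  0.1 -0.8] t 38.175 j7 -1.83
```

```bash
python3 -m creep '[0,0,0,0,-0.05,0.5,-1, 0,0,0,0,0,0.4,-1, 0,0,0,0,0,0.1,-1, 0,0,0,0,0,0,-1]'; python3 -m creep '[0,0,0,0,0,0.08,-1, 0,0,0,0,0,0,-1]'; python3 -m creep '[0,0,0,0,0,0.08,-1, 0,0,0,0,0,0,-1]'
```

```text
t: 38.67
tcp_pos: [411.8, 316.8, 16.9]
orientation: [3.115, 0.41, -0.0]
wrist_force: [-0.5, 0.1, 0.5]
finger_gap: 45.4
grasp_force: 20.0
t: 38.92
tcp_pos: [411.9, 316.9, 15.5]
orientation: [-3.115, -0.41, -0.0]
wrist_force: [0.3, 0.1, -0.5]
finger_gap: 45.8
grasp_force: 20.0
t: 39.17
tcp_pos: [411.8, 316.9, 13.7]
orientation: [3.115, 0.41, -0.0]
wrist_force: [0.4, -0.2, -0.6]
finger_gap: 45.6
grasp_force: 20.0
```

```bash
python3 -m creep '[0,0,0,0,0,0.08,-1, 0,0,0,0,0,0,-1]'; python3 -m creep '[0,0,0,0,0,0.04,-1, 0,0,0,0,0,0,-1]'
```

```text
t: 39.42
tcp_pos: [411.8, 316.8, 12.1]
orientation: [3.115, 0.41, -0.0]
wrist_force: [-0.2, 0.5, -0.4]
finger_gap: 45.5
grasp_force: 20.0
t: 39.67
tcp_pos: [411.8, 316.8, 11.3]
orientation: [3.115, 0.41, -0.0]
wrist_force: [-0.3, -0.2, -0.2]
finger_gap: 45.4
grasp_force: 20.0
```

```bash
python3 -m creep '[0,0,0,0,0,0,0.5, 0,0,0,0,0,0,0.5, 0,0,0,0,0,0,0.5, 0,0,0,0,0,0,0.5, 0,0,0,0,0,-0.5,0.5, 0,0,0,0,0,-1,0.5, 0,0,0,0,0,-1,0.5, 0,0,0,0,0,-1,0.5, 0,0,0,0,0,-1,0.5, 0,0,0,0,0,0,0.5]'
python3 - <<'E'
from h import *
p,d,h=snap("top"); q,e,hs=snap("scene")
np.save("pics/top7.npy",d); cv2.imwrite("pics/top7r.png",p[:,:,::-1])
a=cv2.resize(np.hstack([p[105:225,195:265]]),(350,600),interpolation=cv2.INTER_CUBIC); b=cv2.resize(q[165:285,250:340],(450,600),interpolation=cv2.INTER_CUBIC)
cv2.imwrite("pics/s7.png",np.hstack([a,b])[:,:,::-1])
m=mask(h,(4,170,120),(18,255,255),(222,180,262,222)); print("plate top",rect(m,"top",66),pts3("top",d,m).mean(0))
m=mask(hs,(4,170,120),(18,255,255),(250,175,280,212)); P=pts3("scene",e,m);print("plate scene",P.mean(0),P[:,2].max(),len(P))
# stem/puller positions
m=mask(h,(45,100,40),(85,255,255),(290,185,345,235));P=pts3("top",d,m);print("stem",P[P[:,2]>25].mean(0))
P=pts3("top",d,mask(h,(0,0,0),(179,255,255),(335,118,384,170)));P=P[P[:,2]>15];print("puller",cv2.minAreaRect(P[:,:2].astype(np.float32)),len(P))
P=pts3("top",d,mask(h,(0,0,0),(179,255,255),(195,105,242,152)));P=P[(P[:,2]>20)];print("jaws",cv2.minAreaRect(P[:,:2].astype(np.float32)),P.mean(0),len(P),P[:,2].max())
E
```

```text
t: 40.92
tcp_pos: [412.4, 317.4, 103.1]
orientation: [-3.113, -0.41, -0.004]
wrist_force: [0.2, 0.4, 0.8]
finger_gap: 69.7
grasp_force: 0.0
plate top ((453.37152099609375, 115.17575073242188), (42.64160919189453, 9.472198486328125), 17.364395141601562) [453.7 115.3  65.4]
plate scene [472.8 122.8  54.3] 66.27679283140172 3
stem [440.4 -81.8  40.1]
puller ((623.1944580078125, -193.78619384765625), (16.35106658935547, 84.10957336425781), 80.59768676757812) 175
jaws ((646.9097290039062, 176.0557403564453), (46.557186126708984, 49.493534088134766), 12.332439422607422) [648.  176.3  25.9] 133 33.87281117659182
```

View pics/s7.png

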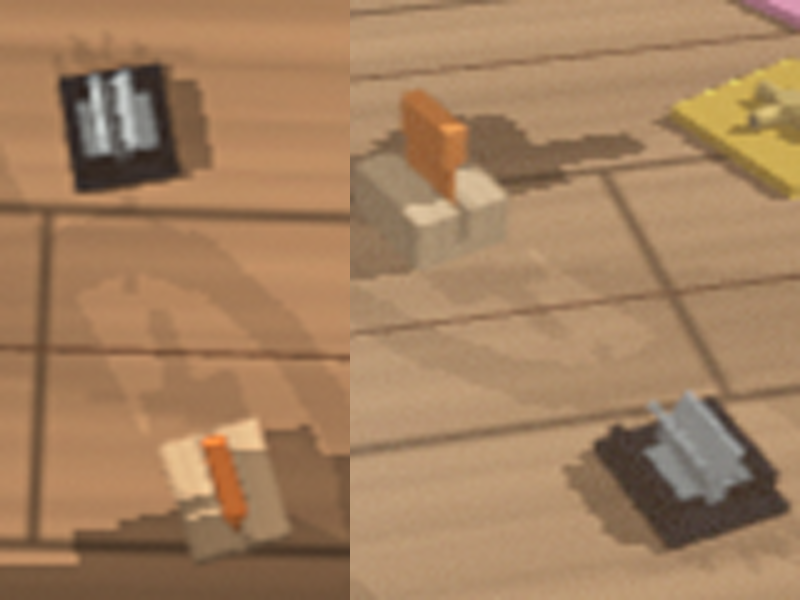

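The plate stands upright in its stand at (227,480) left panel, and the clip base corners are (60,80), (162,65), (180,175), (78,192), jaws lengthwise up-down. The four-way is on yellow. Now computing the clip pose.

```bash
python3 - <<'E'
from h import *
c=np.array([ray("top",(195+u/5-.4,105+v/5-.4),6)[:2] for u,v in[(60,80),(162,65),(180,175),(78,192)]],np.float32)
print("clip base",c.mean(0),cv2.minAreaRect(c))
c=np.array([ray("top",(195+u/5-.4,105+v/5-.4),26)[:2] for u,v in[(160,448),(257,420),(290,535),(195,562)]],np.float32)
print("stand",c.mean(0),cv2.minAreaRect(c))
# inner slot between jaws: dark gap / bright tips
p=cv2.imread("pics/top7r.png");d=np.load("pics/top7.npy");h=cv2.cvtColor(p,cv2.COLOR_BGR2HSV)
m=mask(h,(0,0,75),(179,70,255),(205,112,232,140));print("steel",m.sum(),rect(m,"top",24))
P=pts3("top",d,m);
a=np.radians(10);l=(P[:,:2]-P[:,:2].mean(0))@np.array([[np.cos(a),-np.sin(a)],[np.sin(a),np.cos(a)]]);o=np.argsort(l[:,1]);print(P[:,:2].mean(0));print(np.c_[l[o,1],P[o,2],l[o,0]][::5])
plan(453.5,115,95,108.5)
E
```

```text
clip base [649.3 176.2] ((649.227294921875, 176.11770629882812), (62.52618408203125, 54.412933349609375), 11.121125221252441)
stand [454.1 115.2] ((454.0074462890625, 115.18095397949219), (60.29954528808594, 50.44171142578125), 17.958702087402344)
steel 223 ((650.1104125976562, 177.99696350097656), (47.576148986816406, 39.3197021484375), 12.733043670654297)
[650.3 177.5]
[[-19.9  12.3  -8.7]
 [-18.5   9.1   1. ]
 [-17.4   7.7  -6.6]
 [-16.3  13.1   2.6]
 [-15.1  12.   -5.2]
 [-14.1   9.    7.2]
 [-12.9  10.   -1.3]
 [-11.9  12.    9.2]
 [-11.1  30.8  -3.5]
 [-10.4  32.8  -9.7]
 [ -9.3  33.5   1.1]
 [ -8.9  28.8 -18.8]
 [ -8.2  29.7  -5.4]
 [ -7.2  28.5   6.1]
 [ -6.4  27.5 -17.9]
 [ -5.7  26.6  15.3]
 [ -4.9  22.7  11.5]
 [ -4.2  27.4 -14.9]
 [ -3.4  20.4 -17.6]
 [ -2.7  22.1  14.8]
 [ -2.   21.4  -9.6]
 [ -0.8  19.1 -16.8]
 [ -0.4   6.2  24.4]
 [  0.2  19.4  13.5]
 [  1.3  24.3 -15.7]
 [  2.   23.4  -1.6]
 [  2.7  23.7  12.2]
 [  3.4  27.1 -13.7]
 [  4.5  27.9  16.2]
 [  5.2  29.6  -8.9]
 [  5.9  28.1 -13.7]
 [  6.6  29.9  -0.7]
 [  7.4  10.4 -15.2]
 [  8.4  30.3   4.9]
 [  9.6  11.  -12.3]
 [ 10.3  11.3   1.5]
 [ 11.2   5.9  17.7]
 [ 12.2  10.8   7.5]
 [ 12.6   7.7  25.6]
 [ 14.1   9.   14. ]
 [ 15.2   8.6 -13.4]
 [ 16.3   8.2  -2. ]
 [ 17.4   9.6 -10.7]
 [ 18.2  18.3  -2.8]
 [ 19.3  17.9   8.5]]
tool y at -75.0, turn wz -0.41 units, tilt 0.001 shift [-1.2 10.2  0.3] tcp [411.8 317.  101.5] gap 69.7 F [-0.6  0.1  0. ] t 41.025 j7 -1.86
```

```bash
python3 -m creep '[0,0,-0.35,-0.12,0.93,0,0.3, 0,0,0,-0.12,0.93,0,0.3, 0,0,0,-0.12,0.93,0,0.3, 0,0,0,-0.12,0.93,0,0.3, 0,0,0,-0.12,0.93,0,0.3, 0,0,0,-0.12,0.93,0,0.3, 0,0,0,-0.12,0.93,0,0.3, 0,0,0,-0.12,0.93,0,0.3, 0,0,0,-0.12,0.93,0,0.3, 0,0,0,-0.12,0.93,0,0.3, 0,0,0,-0.12,0.93,0,0.3, 0,0,0,0,0,0,0.3]'
python3 -c "
from h import *
plan(454,115.2,38,108)"
```

```text
t: 42.52
tcp_pos: [449.1, 112.1, 101.3]
orientation: [3.103, 0.486, -0.001]
wrist_force: [-0.0, -0.2, -0.2]
finger_gap: 60.3
grasp_force: 0.0
tool y at -72.2, turn wz -0.02 units, tilt 0.001 shift [ 0.3 -0.1  3.2] tcp [449.1 112.1 101.3] gap 60.3 F [-0.  -0.2 -0.2] t 42.525 j7 -1.49
```

```bash
python3 -m creep '[0,0,0,0.28,-0.08,0,0.3, 0,0,0,0,0,0.8,0.3, 0,0,0,0,0,0.9,0.3, 0,0,0,0,0,0.8,0.3, 0,0,0,0,0,0.5,0.3, 0,0,0,0,0,0.15,0.3, 0,0,0,0,0,0,0.3]'
python3 -m creep '[0,0,0,0,0,0,-0.3, 0,0,0,0,0,0,-0.4, 0,0,0,0,0,0,-0.5, 0,0,0,0,0,0,-0.6, 0,0,0,0,0,0,-0.7, 0,0,0,0,0,0,-1, 0,0,0,0,0,0,-1, 0,0,0,0,0,0,-1]' 10
python3 -c "
from h import *
plan(454,115.2,38,108)"
```

```text
t: 43.4
tcp_pos: [453.9, 117.5, 38.5]
orientation: [-3.103, -0.492, 0.0]
wrist_force: [-0.2, -0.6, 0.2]
finger_gap: 60.2
grasp_force: 0.0
t: 44.4
tcp_pos: [454.0, 116.8, 38.3]
orientation: [3.103, 0.491, -0.0]
wrist_force: [1.3, -4.0, -1.0]
finger_gap: 12.4
grasp_force: 10.0
tool y at -72.0, turn wz -0.00 units, tilt 0.000 shift [-0.   0.1  0. ] tcp [454.  116.8  38.3] gap 12.4 F [ 1.3 -4.  -1. ] t 44.4 j7 -1.48
```

```bash
python3 -m creep '[0,0,0,0,0.07,0,-1, 0,0,0,0,0,0,-1, 0,0,0,0,0,0,-1]' 40
python3 -m creep '[0,0,0,0,0,-0.4,-1, 0,0,0,0,0,-0.8,-1, 0,0,0,0,0,-1,-1, 0,0,0,0,0,-1,-1, 0,0,0,0,0,-0.6,-1, 0,0,0,0,0,0,-1]'
python3 -c "
from h import *
plan(649.3,176.3,110,101.1)"
```

```text
t: 44.78
tcp_pos: [454.2, 116.1, 38.4]
orientation: [-3.103, -0.492, 0.0]
wrist_force: [0.7, -1.0, -0.7]
finger_gap: 11.7
grasp_force: 40.0
t: 45.52
tcp_pos: [454.7, 116.2, 115.2]
orientation: [-3.102, -0.492, -0.003]
wrist_force: [-0.6, 0.5, -1.3]
finger_gap: 11.6
grasp_force: 40.0
tool y at -72.0, turn wz 0.81 units, tilt 0.002 shift [10.1 -1.1  0.3] tcp [454.7 116.2 115.2] gap 11.6 F [-0.6  0.5 -1.3] t 45.525 j7 -1.49
```

```bash
python3 -m creep '[0,0,0.81,0.92,-0.1,0.03,-1, 0,0,0,0.92,-0.1,0.03,-1, 0,0,0,0.92,-0.1,0.03,-1, 0,0,0,0.92,-0.1,0.03,-1, 0,0,0,0.92,-0.1,0.03,-1, 0,0,0,0.92,-0.1,0.03,-1, 0,0,0,0.92,-0.1,0.03,-1, 0,0,0,0.92,-0.1,0.03,-1, 0,0,0,0.92,-0.1,0.03,-1, 0,0,0,0.92,-0.1,0.03,-1, 0,0,0,0.92,-0.1,0.03,-1, 0,0,0,0,0,0,-1]'
python3 -c "
from h import *
plan(649.3,176.3,70,101.1)"
```

```text
t: 47.02
tcp_pos: [648.2, 178.6, 106.5]
orientation: [3.127, 0.303, -0.001]
wrist_force: [-0.1, -0.4, -0.4]
finger_gap: 11.7
grasp_force: 40.0
tool y at -78.9, turn wz -0.00 units, tilt 0.001 shift [0.  0.1 1.8] tcp [648.2 178.6 106.5] gap 11.7 F [-0.1 -0.4 -0.4] t 47.025 j7 -1.58
```

```bash
python3 -m creep '[0,0,0,0.03,0.1,0.6,-1, 0,0,0,0,0,0.6,-1, 0,0,0,0,0,0.5,-1, 0,0,0,0,0,0,-1]'
python3 - <<'E'
from h import *
p,d,h=snap("top"); q,e,hs=snap("scene")
cv2.imwrite("pics/s8.png",np.hstack([cv2.resize(p[100:160,190:250],(360,360),interpolation=cv2.INTER_CUBIC),cv2.resize(q[205:285,280:360],(440,440),interpolation=cv2.INTER_CUBIC)[:360]])[:,:,::-1])
plan(649.3,176.3,38,101.1)
print(proj("scene",(649.3,176.3,30)))
E
```

```text
t: 47.52
tcp_pos: [648.0, 176.3, 72.6]
orientation: [3.127, 0.302, -0.003]
wrist_force: [0.4, -0.5, 0.1]
finger_gap: 11.3
grasp_force: 40.0
tool y at -79.0, turn wz -0.01 units, tilt 0.000 shift [0.  0.  1.8] tcp [648.9 176.5  73.7] gap 11.4 F [ 0.3 -1.   0.3] t 47.625 j7 -1.57
[317.2 249.6]
```

View pics/s8.png

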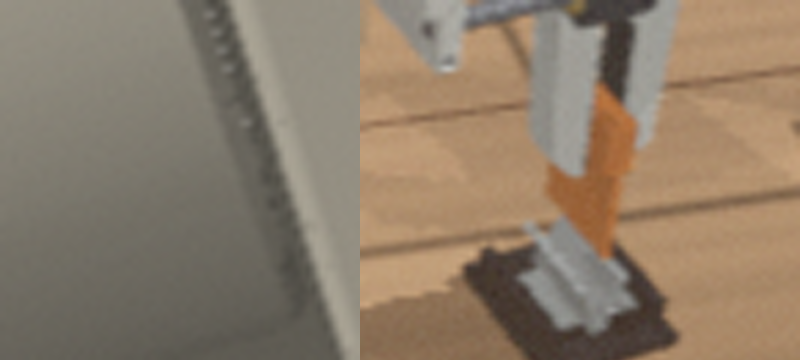

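The plate hangs upright just above the jaw mouth and lined up with the slot. Lowering in small steps, watching force.

```bash
python3 -m creep '[0,0,0,0,0,0.3,-1, 0,0,0,0,0,0.3,-1, 0,0,0,0,0,0.2,-1, 0,0,0,0,0,0,-1]'; python3 -m creep '[0,0,0,0,0,0.2,-1, 0,0,0,0,0,0.1,-1, 0,0,0,0,0,0,-1]'
```

```text
t: 48.12
tcp_pos: [648.7, 176.5, 57.3]
orientation: [3.127, 0.302, -0.001]
wrist_force: [-0.5, -0.5, 0.1]
finger_gap: 12.2
grasp_force: 40.0
t: 48.5
tcp_pos: [648.9, 176.6, 51.7]
orientation: [-3.127, -0.302, 0.0]
wrist_force: [-0.2, 0.1, 0.6]
finger_gap: 11.8
grasp_force: 40.0
```

```bash
python3 -m creep '[0,0,0,0,0,0.1,-1, 0,0,0,0,0,0.1,-1, 0,0,0,0,0,0,-1]'; python3 -m creep '[0,0,0,0,0,0.1,-1, 0,0,0,0,0,0.1,-1, 0,0,0,0,0,0,-1]'
```

```text
t: 48.88
tcp_pos: [649.5, 176.5, 48.6]
orientation: [-3.127, -0.302, -0.002]
wrist_force: [-0.2, 0.1, 1.1]
finger_gap: 11.5
grasp_force: 40.0
t: 49.25
tcp_pos: [648.8, 176.5, 43.2]
orientation: [3.127, 0.303, -0.001]
wrist_force: [0.9, 0.5, -2.0]
finger_gap: 11.6
grasp_force: 40.0
```

```bash
python3 - <<'E'
from h import *
q,e,hs=snap("scene")
cv2.imwrite("pics/s9.png",cv2.resize(q[215:285,280:360],(640,560),interpolation=cv2.INTER_CUBIC)[:,:,::-1])
plan(649.3,176.3,38,101.1)
E
```

```text
tool y at -78.9, turn wz -0.01 units, tilt 0.001 shift [0.  0.  0.3] tcp [648.7 176.5  43.3] gap 11.2 F [ 0.8 -0.4 -1.4] t 49.3 j7 -1.56
```

View pics/s9.png

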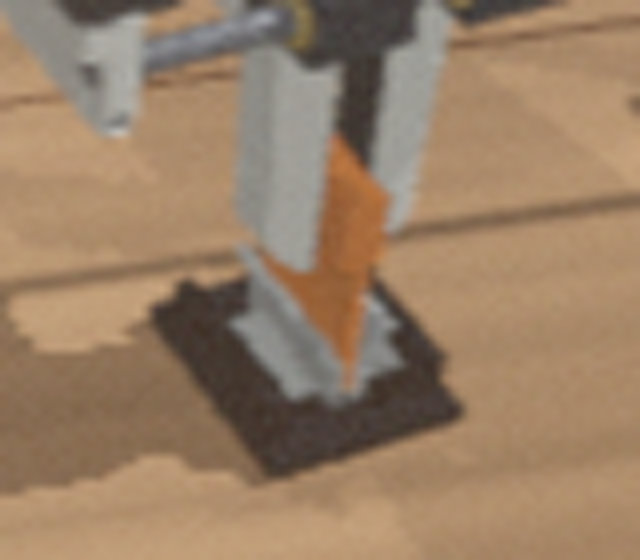

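The blade is between the jaws, near (345,350), still upright. Keep pressing.

```bash
python3 -m creep '[0,0,0,0,0,0.1,-1, 0,0,0,0,0,0.1,-1, 0,0,0,0,0,0,-1]'; python3 -m creep '[0,0,0,0,0,0.05,-1, 0,0,0,0,0,0.05,-1, 0,0,0,0,0,0,-1]'
```

```text
t: 49.68
tcp_pos: [648.8, 176.5, 39.5]
orientation: [3.127, 0.302, -0.001]
wrist_force: [-0.0, -1.1, -2.1]
finger_gap: 11.6
grasp_force: 40.0
t: 50.05
tcp_pos: [648.9, 176.5, 38.2]
orientation: [-3.127, -0.302, -0.0]
wrist_force: [-1.4, -0.5, 5.3]
finger_gap: 12.1
grasp_force: 40.0
```

```bash
python3 -m creep '[0,0,0,0,0,0.05,-1, 0,0,0,0,0,0.05,-1, 0,0,0,0,0,0,-1]'; python3 -m creep '[0,0,0,0,0,0.05,-1, 0,0,0,0,0,0.05,-1, 0,0,0,0,0,0,-1]'
```

```text
t: 50.42
tcp_pos: [649.2, 176.6, 38.1]
orientation: [-3.126, -0.302, -0.002]
wrist_force: [-5.1, -1.7, 22.3]
finger_gap: 11.6
grasp_force: 40.0
t: 50.8
tcp_pos: [649.5, 176.5, 37.8]
orientation: [-3.126, -0.302, -0.003]
wrist_force: [-9.5, -2.1, 37.3]
finger_gap: 11.5
grasp_force: 40.0
```

The arm stopped hard at TCP 38, which is the expected depth of 6 + 32. Unloading, releasing and lifting.

```bash
python3 -m creep '[0,0,0,0,0,-0.15,-1, 0,0,0,0,0,0,-0.2, 0,0,0,0,0,0,-0.2, 0,0,0,0,0,0,-0.2, 0,0,0,0,0,0,-0.2, 0,0,0,0,0,-0.5,-0.2, 0,0,0,0,0,-1,-0.2, 0,0,0,0,0,-1,-0.2, 0,0,0,0,0,-1,0, 0,0,0,0,0,-1,0, 0,0,0,0,0,-1,0]'
python3 -m creep '[0,0,0,-0.9,0.2,-0.3,0, 0,0,0,-0.9,0.2,-0.3,0, 0,0,0,-0.9,0.2,-0.3,0, 0,0,0,-0.9,0.2,-0.3,0, 0,0,0,-0.9,0.2,-0.3,0, 0,0,0,-0.9,0.2,-0.3,0, 0,0,0,-0.9,0.2,-0.3,0, 0,0,0,-0.9,0.2,-0.3,0, 0,0,0,0,0,0,0, 0,0,0,0,0,0,0]'
python3 - <<'E'
from h import *
p,d,h=snap("top"); q,e,hs=snap("scene")
cv2.imwrite("pics/s10.png",np.hstack([cv2.resize(p[100:250,130:400],(480,267),interpolation=cv2.INTER_CUBIC),cv2.resize(q[205:285,270:366],(320,267),interpolation=cv2.INTER_CUBIC)])[:,:,::-1])
m=mask(h,(4,170,110),(18,255,255),(195,100,245,155)); P=pts3("top",d,m);H=P[P[:,2]>58];print("plate",rect(m,"top",66),P.mean(0),np.percentile(P[:,2],[10,50,90]),m.sum())
m=mask(hs,(4,170,110),(18,255,255),(290,205,350,275)); P=pts3("scene",e,m);print("scene z",np.percentile(P[:,2],[5,50,95]),P.mean(0))
for nm,b in(("stem",(297,188,340,228)),("4way",(138,198,180,238)),("puller",(335,118,384,170))):
    P=pts3("top",d,mask(h,(0,0,0),(179,255,255),b));P=P[P[:,2]>15];print(nm,len(P),cv2.minAreaRect(P[:,:2].astype(np.float32)) if len(P) else 0)
E
```

```text
t: 52.18
tcp_pos: [648.9, 176.5, 148.4]
orientation: [-3.127, -0.302, -0.001]
wrist_force: [-0.0, -0.0, -0.9]
finger_gap: 46.4
grasp_force: 0.0
t: 53.42
tcp_pos: [514.3, 117.9, 195.0]
orientation: [-3.127, -0.303, -0.001]
wrist_force: [0.5, -0.2, 1.0]
finger_gap: 46.5
grasp_force: 0.0Traceback (most recent call last):
  File "<stdin>", line 4, in <module>
  File "h.py", line 25, in rect
    return cv2.minAreaRect(w)
           ~~~~~~~~~~~~~~~^^^
cv2.error: OpenCV(4.12.0) /io/opencv/modules/imgproc/src/convhull.cpp:143: error: (-215:Assertion failed) total >= 0 && (depth == CV_32F || depth == CV_32S) in function 'convexHull'
```

View pics/s10.png

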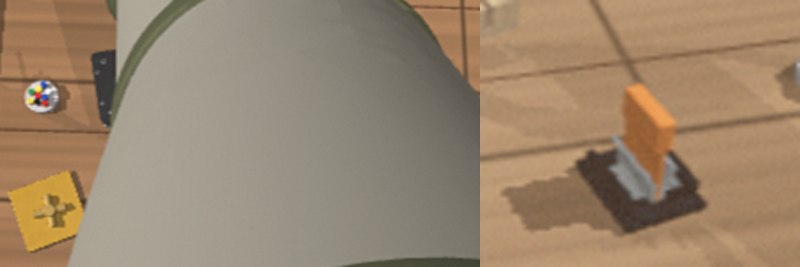

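The plate stands upright in the clip in the scene view, but the arm blocks the top view. Moving aside to measure everything.

```bash
python3 -m creep '[0,0,0,0,1,0,0, 0,0,0,0,1,0,0, 0,0,0,0,1,0,0, 0,0,0,0,1,0,0, 0,0,0,0,1,0,0, 0,0,0,0,1,0,0, 0,0,0,0,1,0,0, 0,0,0,0,1,0,0, 0,0,0,0,1,0,0, 0,0,0,0,1,0,0, 0,0,0,0,1,0,0, 0,0,0,0,1,0,0]'
python3 -m creep '[0,0,0,0,1,0,0, 0,0,0,0,1,0,0, 0,0,0,0,1,0,0, 0,0,0,0,1,0,0, 0,0,0,0,1,0,0, 0,0,0,0,1,0,0, 0,0,0,0,1,0,0, 0,0,0,0,1,0,0, 0,0,0,0,1,0,0, 0,0,0,0,1,0,0, 0,0,0,0,0,0,0]'
python3 - <<'E'
from h import *
p,d,h=snap("top"); q,e,hs=snap("scene")
cv2.imwrite("pics/s11.png",cv2.resize(p[80:280,100:440],(800,470),interpolation=cv2.INTER_CUBIC)[:,:,::-1])
m=mask(hs,(4,170,110),(18,255,255),(290,205,350,275)); P=pts3("scene",e,m);print("scene z",np.percentile(P[:,2],[5,50,95]),P.mean(0))
m=mask(h,(4,170,110),(18,255,255),(195,100,245,155)); P=pts3("top",d,m);print("plate",m.sum(),P.mean(0),np.percentile(P[:,2],[10,50,90]),rect(m,"top",66))
for nm,b in(("stem",(297,188,340,228)),("4way",(138,198,180,238)),("puller",(335,118,384,170))):
    P=pts3("top",d,mask(h,(0,0,0),(179,255,255),b));P=P[(P[:,2]>15)&(P[:,2]<60)];print(nm,len(P),cv2.minAreaRect(P[:,:2].astype(np.float32)) if len(P) else 0)
E
```

```text
t: 55.02
tcp_pos: [560.0, -119.3, 194.8]
orientation: [3.127, 0.302, 0.0]
wrist_force: [-0.3, 0.7, 0.1]
finger_gap: 46.2
grasp_force: 0.0
t: 56.4
tcp_pos: [597.8, -316.5, 194.6]
orientation: [3.127, 0.299, -0.0]
wrist_force: [-1.0, 0.4, -0.2]
finger_gap: 46.5
grasp_force: 0.0
scene z [30.8 53.6 67.3] [659.6 176.2  53.2]
plate 68 [650.9 177.4  63.2] [64.4 67.  69. ] ((649.1238403320312, 177.22181701660156), (40.133087158203125, 10.941810607910156), 11.116068840026855)
stem 61 ((441.1462097167969, -83.40547180175781), (16.522159576416016, 17.995967864990234), 54.94343566894531)
4way 142 ((411.67193603515625, 315.2066345214844), (35.761749267578125, 37.2647590637207), 60.16240310668945)
puller 177 ((624.42431640625, -193.42855834960938), (16.834896087646484, 84.6071548461914), 81.57295989990234)
```

View pics/s11.png

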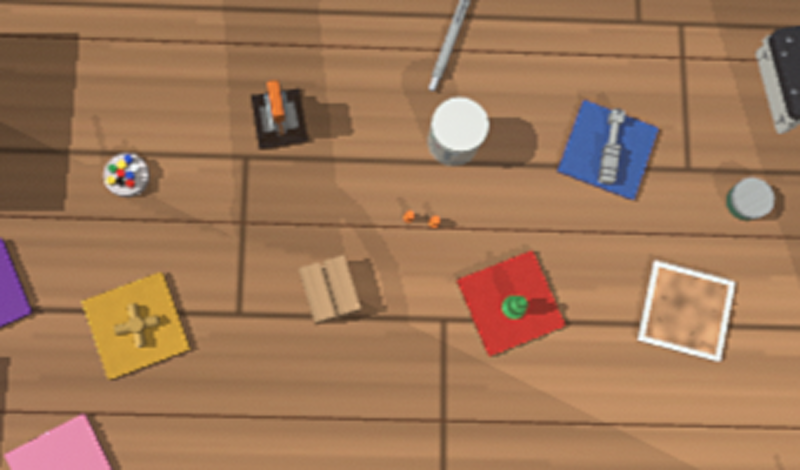

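Every item is on its own pad, the plate top is at about 66 mm (fully home), and the jar has not moved. Handing in.

```bash
python3 -c "
from cell import job
print(job.close_job())"
```

```text
the job is handed in; nothing more can be done
None
```

I handed the job in at about 56 s: by my last camera check the puller was on blue, the four-way tool on yellow (parked on the cork on the way), the stem upright on red, the plate fully home in the clip and the jar not visibly moved; handing in returned no verdict.

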